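# Close a button mould evenly

## Task

Close the large four-pin button mould so that its upper plate seats evenly. Push the four pins down from above in crosswise order, each followed by the diagonally opposite one: first all four to about halfway, then all four fully home.

Things in the scene. Friction and masses are not known exactly. Their poses are not given: they have to be found in the camera images.
- pin_a_top (a point): Centre of the flat top of a steel push-pin head (40 mm wide, 14 mm thick) at a corner of the square mould. Slides straight down only, under an 8 to 16 N push, and stays where left. Top height above the table: 99 to 105 mm at start, 84 halfway, 69 home. The pin diagonally opposite is pin_c. Order round: a, b, c, d. Neighbours are 124 mm apart.
- pin_b_top (a point): Centre of the flat top of a steel push-pin head (40 mm wide, 14 mm thick) at a corner of the square mould. Slides straight down only, under an 8 to 16 N push, and stays where left. Top height above the table: 99 to 105 mm at start, 84 halfway, 69 home. The pin diagonally opposite is pin_d.
- pin_c_top (a point): Centre of the flat top of a steel push-pin head (40 mm wide, 14 mm thick) at a corner of the square mould. Slides straight down only, under an 8 to 16 N push, and stays where left. Top height above the table: 99 to 105 mm at start, 84 halfway, 69 home. The pin diagonally opposite is pin_a.
- pin_d_top (a point): Centre of the flat top of a steel push-pin head (40 mm wide, 14 mm thick) at a corner of the square mould. Slides straight down only, under an 8 to 16 N push, and stays where left. Top height above the table: 99 to 105 mm at start, 84 halfway, 69 home. The pin diagonally opposite is pin_b.
- plate_top (a point): Centre of the top of the loose upper plate: aluminium, 170 x 170 x 10 mm, a button outline 2.5 mm proud in its middle. It floats on springs: top 85 mm above the table when open, 55 mm when seated on the fixed grey block. z is its normal, x and y run along its edges. The pin heads press its corners down; it tips when only one corner has been pushed.
Not all that is in view belongs to the job. Of the things that look like the part that bears pin_a_top, the middle-sized one is meant. There is more than one size of the part that bears plate_top; the job needs the larger.

How it is judged:
By the outcome, as a careful person would: the job done as asked, in the order asked, and still so for the second after the job is handed in, with the robot touching nothing.
It also fails if it takes over 61 s, if anything falls off the work surface, if the arm or the gripper's body presses on something with over 40 N, if the wrist force passes 120 N, or if a joint passes its speed limit or range.

## Robot

A 6-joint arm with a two-finger parallel gripper is mounted at the origin on the work surface. World frame = base frame: x ahead of the robot, y to its left, z up, the work surface at z = 0. Lengths are in mm, angles in rad, forces in N, time in s.
With the tool pointing down it reaches from about 400 to 925 mm from the base axis. Payload 12.5 kg.
Tool frame: the origin (TCP) lies at the very end of the fingers, on their centre line; the grasp point (between the pads) lies 19 mm behind it; z points along the fingers, x is the direction in which the jaws open and shut, and the axes are right-handed (so a half turn about z gives the same grasp; the last joint's range is limited). The gripper opens to 95 mm and grips with 3 to 60 N. Pads are 20 mm wide; open, the fingers measure 119 mm over their backs; the gripper's body (75 mm by 180 mm) begins 59 mm behind the grasp point.
Start: joints at [1.1, 0.491, 1.559, -0, 1.092, -0.106], TCP at [222.961, 583.897, 214.661] pointing down, gripper open.
Joint ranges: [-3.1, 3.1], [-0.84, 2.19], [0.05, 2.79], [-1.13, 4.28], [0.06, 2.93], [-2.69, 2.69]. Speed limits (rad/s): [2.22, 2.22, 2.79, 3.14, 3.14, 3.14].

## Interface

Orientations are given as [roll, pitch, yaw] about the fixed x, y, z axes, in that order (R = Rz(yaw) Ry(pitch) Rx(roll)).
In Python, from cell import state, viewer, ticket, look_for, regions_of gives the robot as it stands.
- The arm moves only by the shell command python3 -m inch 'ROWS'. ROWS is JSON, a list of rows, each a list of 7 numbers: the turn, a rotation vector about the world's x, y, z in degrees, then the shift along the world's x, y, z in mm, then the opening, from -1 (shut) to 1 (fully open). In form: [[rx, ry, rz, tx, ty, tz, hand], ...]. A call has 1 to 10 rows; each row shifts and turns the commanded pose from where the row before left it; what a row does not reach is not made up. A row lasts 1/10 s, in which the tool goes at most 50 mm and 8.59 degrees, less where a joint would pass 70% of its speed; a pose out of reach is approached as far as the arm can. A call with a gripper value outside its range is refused whole. The fingers move at their own pace and stop on an object; the grip force is fixed at half the most. Time passes only in rows, so rows that do not move let the fingers close. It gives the time, the measured TCP pose, the force and the opening at its end, in the units of the state.
- state(): the state, without advancing time (a new reading comes with each control period).
- viewer.read_camera(name): name is "scene" or "top" or "wrist"; returns a dict with "color" (400x640x3 uint8, red, green, blue), "depth" (400x640 float32, mm along the optical axis (not along the pixel's ray), 0 where there is no reading), "fx", "fy", "cx", "cy" (pixels), "position" and "orientation" of the camera in the world. Camera axes: x right, y down, z forward; pixel columns grow to the right and rows downward; lengths in mm; the calibration is good to about 2 mm. A picture is of the moment at which its call begins.
- ticket.job_done(): hands the job in, once; it reports no verdict.
Trained networks look in the newest picture that a camera, given by its name, has taken for a name from the list of things; names that differ only in an ending like _2 or _b are one class to them, and where a whole thing is asked for, a point or a joint stands for the part that bears it (a point fixed in the world has none). Each returns a list of dicts, best first, with "score" (0 to 1); they miss things now and then, are a little off and sometimes report something else, mostly with a low value. They report only what shows in the picture. A call takes as long as a camera call. They do not tell look-alikes from the thing itself.
- look_for(name, camera): "box" ([left, top, right, bottom] as shares, 0 to 1, of the picture: columns of its width, rows of its height, round what is visible of it).
- regions_of(name, camera): "pixels" (400x640 bool, what is visible of it) and "box" ([left, top, right, bottom] as shares, 0 to 1, of the picture: columns of its width, rows of its height, round what is visible of it).
The state is a dict: "t": time; "joints": joint angles; "qvel": joint speeds; "tau": joint torques, N m; "eef_pos": TCP position; "tcp_rot": TCP orientation; "ft_force": force on the tool from outside, world axes, zero at the start; "moment": the same for the moment, N m; "opening": opening from 0.0 (shut) to 1.0 (fully open).
Only numpy, scipy, OpenCV 4.12 (cv2) and the standard library are available. Lean on these libraries where they do the work, as an engineer would, in place of code of your own. Each camera call takes 0.05 s, during which the arm holds its last target. There are 200 camera calls.

## Working session

There is one attempt and no reset: what is moved stays moved. The work goes in short steps, Python scripts to look and compute and a shell command to move; the robot and the scene stay as the last step left them, time stands still between calls to the robot, and variables do not carry over. Pictures are saved under pics/ and viewed, on a budget of 10 in all, crops included, one or two more only if the job needs it, and the job is handed in when it is done.

```bash
mkdir -p pics; cat > h.py <<'E'
import numpy as np,cv2
from scipy.spatial.transform import Rotation as R
from cell import state, viewer, ticket, look_for, regions_of
def cam(n):
    c=viewer.read_camera(n); return c
def rot(o):
    o=np.array(o,float)
    if o.shape==(3,3): return o
    if o.size==3: return R.from_euler('xyz',o).as_matrix()
    return R.from_quat(o).as_matrix()
def cloud(c):
    d=c['depth'];v,u=np.mgrid[:400,:640]
    P=np.stack([(u-c['cx'])/c['fx']*d,(v-c['cy'])/c['fy']*d,d],-1)
    W=P@rot(c['orientation']).T+np.array(c['position']); W[d==0]=np.nan
    return W
E
python3 - <<'E'
from h import *
for n in ['top','scene']:
    c=cam(n);print(n,c['position'],c['orientation'],c['fx'])
    cv2.imwrite(f'pics/{n}1.png',c['color'][...,::-1]);W=cloud(c)
    for q in ['pin_a_top','plate_top']:
        for r in regions_of(q,n):
            m=r['pixels'];p=W[m];p=p[~np.isnan(p[:,0])]
            zt=np.nanpercentile(p[:,2],90) if len(p) else 0
            t=p[p[:,2]>zt-6]
            v,u=np.nonzero(m)
            print(q,round(r['score'],2),'px',int(u.mean()),int(v.mean()),m.sum(),'top',t.mean(0).round(1),'ext',np.ptp(t,axis=0).round(0),zt.round(1))
print(state())
E
```

```text
top [ 427.37751511  -26.04919866 1075.86700273] [-3.09274631 -0.00670242 -1.57196856] 444.4649564569913
pin_a_top 0.66 px 306 128 273 top [638.7   1.7 104.4] ext [38. 40.  9.] 106.7
pin_a_top 0.65 px 221 220 112 top [435.5 194.8  70.1] ext [25. 25.  8.] 72.5
pin_a_top 0.6 px 409 258 512 top [ 354.2 -216.5  133.7] ext [51. 51. 10.] 135.6
plate_top 0.74 px 319 166 4714 top [556.  -26.   85.3] ext [223. 222.  25.] 87.6
plate_top 0.57 px 224 140 2205 top [631.2 203.    7. ] ext [151. 152.  11.] 9.4
scene [929.36519579  95.03279068 851.34097285] [-2.5893449   0.01105227  1.79980146] 362.3902976094413
pin_a_top 0.8 px 261 142 338 top [ 356.3 -213.9  134.3] ext [50. 48.  8.] 136.0
pin_a_top 0.74 px 315 262 277 top [640.7   2.8 104.4] ext [40. 40.  8.] 105.9
pin_a_top 0.57 px 410 208 93 top [436.9 195.9  70.5] ext [25. 25.  8.] 72.6
plate_top 0.96 px 313 232 3762 top [561.5 -23.7  85.5] ext [208. 219.  23.] 87.6
plate_top 0.74 px 400 292 2294 top [633.7 203.6   7. ] ext [149. 149.  10.] 8.9
{'t': 0.3, 'joints': array([ 1.10041047e+00,  4.91141572e-01,  1.55904748e+00, -2.19625505e-05,
        1.09169979e+00, -1.05633144e-01]), 'qvel': array([ 0.00325672, -0.00253942, -0.00083831,  0.00233722,  0.00125135,
       -0.00154034]), 'tau': array([-7.75442986e-04, -6.11943769e+01, -2.58066702e+01,  6.91860169e-02,
        4.62658249e-02, -2.89496529e-05]), 'eef_pos': array([222.92830537, 583.83465737, 214.45995423]), 'tcp_rot': array([-3.14158080e+00,  2.96590587e-04,  1.20605375e+00]), 'ft_force': array([-0.8435096 ,  0.36251508,  0.41379698]), 'moment': array([ 0.04531871, -0.03480339, -0.02947088]), 'opening': 1.0004759583175638}
```

View pics/top1.png

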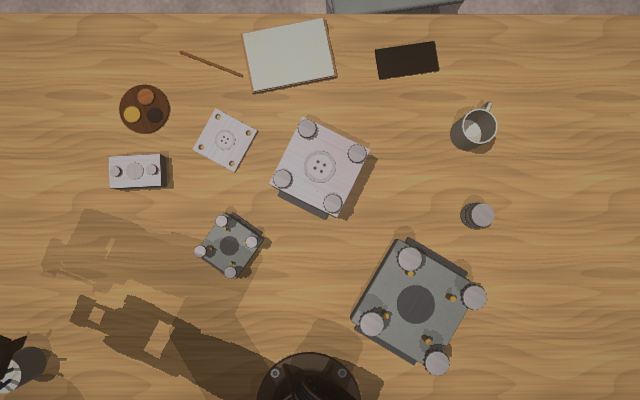

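View pics/scene1.png

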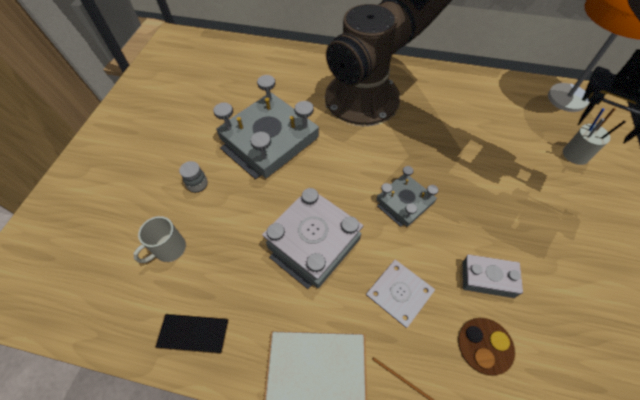

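```bash
python3 - <<'E'
from h import *
for n in ['top','scene']:
    c=cam(n);W=cloud(c)
    m=(np.nan_to_num(W[...,2])>94)&(np.nan_to_num(W[...,2])<112)&(np.hypot(W[...,0]-558,W[...,1]+24)<125)
    k,l,s,ce=cv2.connectedComponentsWithStats(m.astype(np.uint8))
    for i in range(1,k):
        if s[i,4]<50: continue
        p=W[l==i];x=p[:,:2];
        print(n,ce[i].round(0),s[i,4],'mid',((p.max(0)+p.min(0))/2).round(1),'mean',p.mean(0).round(1),'medz',np.median(p[:,2]).round(1),cv2.minEnclosingCircle(x.astype(np.float32)))
    for q in 'abcd':
        print(q,[(round(r['score'],2),(np.array(r['box'])*[640,400,640,400]).round(0).tolist()) for r in look_for(f'pin_{q}_top',n)])
    if n=='top': cv2.imwrite('pics/crop1.png',cv2.resize(c['color'][100:230,250:390,::-1],None,fx=4,fy=4))
E
```

```text
top [307. 129.] 272 mid [639.    1.2 102.8] mean [638.    1.5 103.8] medz 104.0 ((638.9290771484375, 1.1285910606384277), 21.366140365600586)
top [357. 153.] 257 mid [ 584.8 -109.7   98.7] mean [ 583.8 -109.2   98.3] medz 98.4 ((584.5805053710938, -109.81034088134766), 20.83978271484375)
top [282. 179.] 258 mid [526.8  56.4  98.3] mean [527.7  56.3  98.5] medz 98.5 ((527.7222900390625, 56.414981842041016), 20.92529296875)
top [332. 203.] 266 mid [473.5 -54.  101.5] mean [473.1 -54.4 102.8] medz 103.0 ((473.45245361328125, -54.746944427490234), 20.941198348999023)
a [(0.7, [399.0, 246.0, 420.0, 272.0]), (0.6, [214.0, 214.0, 231.0, 228.0]), (0.58, [297.0, 121.0, 318.0, 142.0])]
b [(0.85, [460.0, 285.0, 488.0, 313.0]), (0.62, [247.0, 236.0, 256.0, 246.0]), (0.54, [350.0, 146.0, 364.0, 161.0])]
c [(0.86, [423.0, 350.0, 449.0, 372.0]), (0.74, [324.0, 196.0, 342.0, 214.0]), (0.55, [226.0, 265.0, 237.0, 281.0])]
d [(0.76, [359.0, 310.0, 386.0, 335.0]), (0.7, [272.0, 172.0, 294.0, 187.0])]
scene [310. 196.] 206 mid [474.2 -53.2 100.9] mean [475.5 -52.4 102.4] medz 103.0 ((474.20941162109375,
[... 204 characters left out ...]
8 mid [ 584.9 -108.4   98.1] mean [ 585.3 -107.5   98.7] medz 98.9 ((584.5206909179688, -108.42515563964844), 20.875579833984375)
scene [316. 262.] 277 mid [639.3   2.7 101.6] mean [641.    3.2 103.9] medz 104.4 ((639.3942260742188, 2.7693233489990234), 21.159719467163086)
a [(0.82, [307.0, 255.0, 326.0, 271.0]), (0.77, [255.0, 131.0, 270.0, 158.0]), (0.5, [407.0, 202.0, 418.0, 217.0])]
b [(0.78, [266.0, 226.0, 286.0, 241.0]), (0.55, [213.0, 103.0, 235.0, 129.0]), (0.49, [381.0, 181.0, 393.0, 199.0])]
c [(0.72, [302.0, 186.0, 321.0, 202.0]), (0.51, [257.0, 72.0, 274.0, 101.0])]
d [(0.73, [347.0, 218.0, 358.0, 233.0]), (0.51, [294.0, 99.0, 314.0, 128.0]), (0.43, [426.0, 188.0, 438.0, 198.0])]
```

View pics/crop1.png

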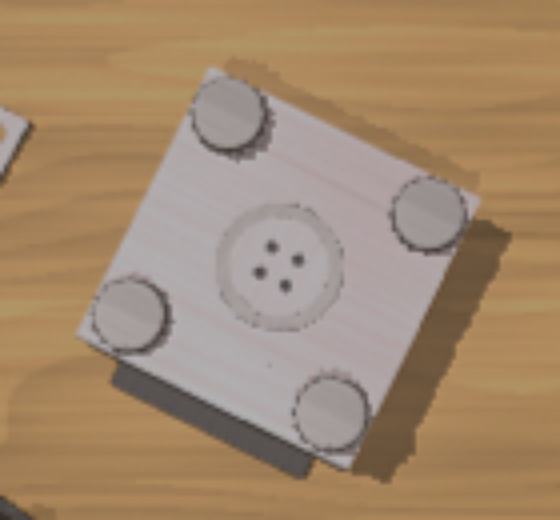

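Look-alikes for pin_a: (408,258) large dark mould with 51 mm heads, (306,128) middle plated mould with 41 mm heads, and (221,220) small mould with 25 mm heads. I choose (306,128): the crop shows the plate with the button outline, and neighbours come out about 124 mm apart. Pins: a (639,2), b (585,-109), c (474,-54), d (528,57).

```bash
python3 -m inch '[[0,0,0,27.7,-38.8,0,-1],[0,0,0,27.7,-38.8,0,-1],[0,0,0,27.7,-38.8,-4,-1],[0,0,0,27.7,-38.8,-4,-1],[0,0,0,27.7,-38.8,-4,-1],[0,0,0,27.7,-38.8,-4,-1],[0,0,0,27.7,-38.8,-4,-1],[0,0,0,27.7,-38.8,-4,-1],[0,0,0,27.7,-38.8,-4,-1],[0,0,0,27.7,-38.8,-4,-1]]'; python3 -m inch '[[0,0,0,27.7,-38.8,-4,-1],[0,0,0,27.7,-38.8,-4,-1],[0,0,0,27.7,-38.8,-4,-1],[0,0,0,27.7,-38.8,-4,-1],[0,0,0,27.7,-38.8,-4,-1],[0,0,0,0,0,0,-1],[0,0,0,0,0,0,-1],[0,0,0,0,0,0,-1]]'
```

```text
t: 1.8
eef_pos: [501.0, 194.1, 182.8]
tcp_rot: [3.141, -0.0, 1.206]
ft_force: [0.9, 1.0, -1.0]
opening: 0.217
t: 2.6
eef_pos: [637.9, 2.7, 162.7]
tcp_rot: [-3.141, -0.0, 1.207]
ft_force: [0.0, 0.8, -1.1]
opening: 0.007
```

```bash
python3 -m inch '[[0,0,0,1,0,-25,-1],[0,0,0,0,0,-25,-1],[0,0,0,0,0,-5,-1],[0,0,0,0,0,-4,-1],[0,0,0,0,0,-4,-1],[0,0,0,0,0,-4,-1],[0,0,0,0,0,-4,-1],[0,0,0,0,0,-4,-1],[0,0,0,0,0,-3.5,-1],[0,0,0,0,0,0,-1]]'; python3 -m inch '[[0,0,0,0,0,0,-1],[0,0,0,0,0,0,-1]]'
```

```text
t: 3.6
eef_pos: [639.5, 2.7, 85.8]
tcp_rot: [3.14, -0.001, 1.207]
ft_force: [-1.1, 0.3, 1.1]
opening: 0.005
t: 3.8
eef_pos: [639.7, 2.6, 85.8]
tcp_rot: [3.14, -0.001, 1.206]
ft_force: [-3.7, 3.4, 7.7]
opening: 0.006
```

```bash
python3 -m inch '[[0,0,0,0,0,-1.5,-1],[0,0,0,0,0,0,-1],[0,0,0,0,0,0,-1]]'
```

```text
t: 4.1
eef_pos: [639.7, 2.6, 84.4]
tcp_rot: [3.14, -0.001, 1.206]
ft_force: [-3.5, 3.2, 7.8]
opening: 0.008
```

```bash
python3 -m inch '[[0,0,0,0,0,40,-1],[0,0,0,-40,-14,0,-1],[0,0,0,-42,-14,0,-1],[0,0,0,-42,-14,0,-1],[0,0,0,-42,-14.5,0,-1],[0,0,0,0,0,0,-1],[0,0,0,0,0,0,-1]]'; python3 -m inch '[[0,0,0,0,0,-15,-1],[0,0,0,0,0,-4,-1],[0,0,0,0,0,-4,-1],[0,0,0,0,0,-4,-1],[0,0,0,0,0,-4,-1],[0,0,0,0,0,-4,-1],[0,0,0,0,0,-4,-1],[0,0,0,0,0,0,-1],[0,0,0,0,0,0,-1]]'
```

```text
t: 4.8
eef_pos: [474.0, -54.9, 123.8]
tcp_rot: [3.139, -0.0, 1.205]
ft_force: [1.0, -0.2, -0.6]
opening: 0.005
t: 5.7
eef_pos: [474.4, -54.4, 83.8]
tcp_rot: [3.141, -0.0, 1.207]
ft_force: [-0.2, 0.7, 1.0]
opening: 0.008
```

```bash
python3 -m inch '[[0,0,0,0,0,40,-1],[0,0,0,36,-18,0,-1],[0,0,0,37,-18,0,-1],[0,0,0,37,-18,0,-1],[0,0,0,0,0,0,-1],[0,0,0,0,0,0,-1]]'; python3 -m inch '[[0,0,0,0,0,-15,-1],[0,0,0,0,0,-4,-1],[0,0,0,0,0,-4,-1],[0,0,0,0,0,-4,-1],[0,0,0,0,0,-4,-1],[0,0,0,0,0,-4,-1],[0,0,0,0,0,-4,-1],[0,0,0,0,0,0,-1],[0,0,0,0,0,0,-1]]'
```

```text
t: 6.3
eef_pos: [583.6, -108.6, 123.1]
tcp_rot: [-3.141, -0.0, 1.206]
ft_force: [0.2, -0.4, 0.2]
opening: 0.006
t: 7.2
eef_pos: [583.5, -108.5, 84.9]
tcp_rot: [3.141, -0.0, 1.206]
ft_force: [0.2, -0.9, 0.2]
opening: 0.005
```

```bash
python3 -m inch '[[0,0,0,0,0,-1.2,-1],[0,0,0,0,0,0,-1],[0,0,0,0,0,0,-1]]'; python3 -m inch '[[0,0,0,0,0,40,-1],[0,0,0,-13,41,0,-1],[0,0,0,-14,42,0,-1],[0,0,0,-14,41,0,-1],[0,0,0,-14,41,0,-1],[0,0,0,0,0,0,-1],[0,0,0,0,0,0,-1]]'; python3 -m inch '[[0,0,0,0,0,-15,-1],[0,0,0,0,0,-4,-1],[0,0,0,0,0,-4,-1],[0,0,0,0,0,-4,-1],[0,0,0,0,0,-4,-1],[0,0,0,0,0,-4,-1],[0,0,0,0,0,-4,-1],[0,0,0,0,0,0,-1],[0,0,0,0,0,0,-1]]'; cat >m.py <<'E'
from h import *
PX=dict(a=(639,2),b=(584.7,-109),c=(474,-54),d=(528.5,57))
import sys
for n in ['top','scene']:
    W=cloud(cam(n))
    for k,p in PX.items():
        m=(np.hypot(W[...,0]-p[0],W[...,1]-p[1])<14); print(n,k,m.sum(),np.nanmedian(W[m][:,2]).round(1),end='; ')
    m=np.hypot(W[...,0]-556,W[...,1]+26)
    for k,p in PX.items():  # plate near edge midpoint between p and next
        q=PX[dict(zip('abcd','bcda'))[k]]; x=(np.array(p)+q)/2; mm=np.hypot(W[...,0]-x[0],W[...,1]-x[1])<12
        print('plate'+k,np.nanmedian(W[mm][:,2]).round(1),end=' ')
    print()
E
python3 m.py
```

```text
t: 7.5
eef_pos: [583.6, -108.6, 83.9]
tcp_rot: [3.141, -0.0, 1.206]
ft_force: [-1.3, 1.0, 5.6]
opening: 0.004
t: 8.2
eef_pos: [528.5, 57.1, 123.6]
tcp_rot: [3.141, -0.0, 1.208]
ft_force: [-0.0, -0.2, -0.3]
opening: 0.002
t: 9.1
eef_pos: [528.7, 56.1, 84.5]
tcp_rot: [3.141, -0.0, 1.205]
ft_force: [-0.6, 0.5, 0.5]
opening: 0.002
top a 106 83.7; top b 124 83.3; top c 126 83.1; top d 263 399.0; platea 69.4 plateb 69.0 platec 450.7 plated nan 
scene a 119 84.2; scene b 102 83.7; scene c 50 83.7; scene d 269 398.9; platea 69.8 plateb 69.9 platec 451.9 plated 69.7
  return np.nanmean(a, axis, out=out, keepdims=keepdims)
```

```bash
python3 -m inch '[[0,0,0,0,0,25,-1],[0,0,0,36,-18,0,-1],[0,0,0,37,-18,0,-1],[0,0,0,37,-18,0,-1],[0,0,0,0,0,0,-1],[0,0,0,0,0,0,-1]]'; python3 -m inch '[[0,0,0,0,0,-20,-1],[0,0,0,0,0,-4,-1],[0,0,0,0,0,-4,-1],[0,0,0,0,0,-4,-1],[0,0,0,0,0,-4,-1],[0,0,0,0,0,-4,-1],[0,0,0,0,0,-2,-1],[0,0,0,0,0,0,-1],[0,0,0,0,0,0,-1]]'
```

```text
t: 9.8
eef_pos: [638.3, 2.1, 108.8]
tcp_rot: [-3.141, 0.0, 1.205]
ft_force: [-0.0, -0.9, 0.2]
opening: 0.001
t: 10.7
eef_pos: [636.9, 3.1, 70.6]
tcp_rot: [-3.14, 0.0, 1.207]
ft_force: [-13.6, 1.8, 27.2]
opening: 0.009
```

```bash
python3 -m inch '[[0,0,0,0.5,0,-1.5,-1],[0,0,0,0,0,0,-1],[0,0,0,0,0,0,-1]]'; python3 m.py 2>/dev/null
```

```text
t: 11.0
eef_pos: [637.0, 3.1, 69.9]
tcp_rot: [-3.14, 0.001, 1.207]
ft_force: [-18.6, 0.4, 37.7]
opening: 0.004
top a 242 384.5; top b 121 83.0; top c 77 549.4; top d 200 527.1; platea 417.9 plateb 58.5 platec 565.0 plated 465.7 
scene a 257 384.6; scene b 5 83.7; scene c 63 554.6; scene d 772 520.0; platea 420.4 plateb nan platec 564.7 plated 457.0
```

```bash
python3 -m inch '[[0,0,0,0,0,50,-1],[0,0,0,0,0,20,-1],[0,0,0,-40,-14,0,-1],[0,0,0,-42,-14,0,-1],[0,0,0,-42,-14,0,-1],[0,0,0,-40,-14.5,0,-1],[0,0,0,0,0,0,-1],[0,0,0,0,0,0,-1]]'; python3 m.py 2>/dev/null;  python3 - <<'E'
from h import *
c=cam('scene');cv2.imwrite('pics/s2.png',cv2.resize(c['color'][160:310,230:400,::-1],None,fx=4,fy=4))
E
```

```text
t: 11.9
eef_pos: [474.7, -54.1, 136.9]
tcp_rot: [3.14, -0.0, 1.205]
ft_force: [0.8, -0.5, 0.4]
opening: 0.003
top a 116 73.7; top b 121 83.1; top c 304 451.3; top d 121 84.3; platea 60.9 plateb nan platec 460.7 plated 61.3 
scene a 112 74.1; scene b 99 83.8; scene c 318 252.5; scene d 98 84.1; platea 61.5 plateb 67.1 platec 437.3 plated 61.8
```

View pics/s2.png

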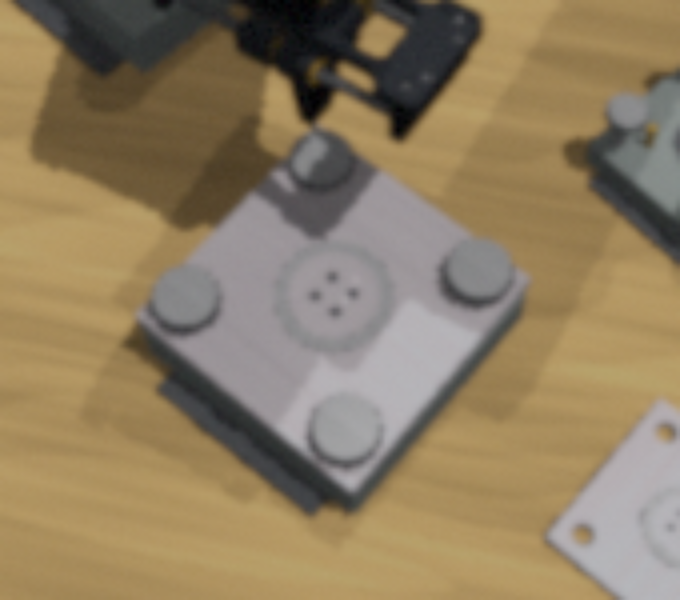

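Lifting showed pin a's top at about 74 mm, not 69: it rose 4 mm after release or wasn't fully pushed. I'll press it again before c, and release slowly to see which.

```bash
python3 -m inch '[[0,0,0,41,14,0,-1],[0,0,0,42,14,0,-1],[0,0,0,42,14,-20,-1],[0,0,0,40,14,-20,-1],[0,0,0,0,0,-10,-1],[0,0,0,0,0,-5,-1],[0,0,0,0,0,-3,-1],[0,0,0,0,0,0,-1],[0,0,0,0,0,0,-1]]'; python3 -m inch '[[0,0,0,0,0,-2,-1],[0,0,0,0,0,-2,-1],[0,0,0,0,0,0,-1],[0,0,0,0,0,0,-1]]'; python3 -m inch '[[0,0,0,0,0,-2,-1],[0,0,0,0,0,-2,-1],[0,0,0,0,0,0,-1],[0,0,0,0,0,0,-1]]'; python3 -m inch '[[0,0,0,0,0,-2,-1],[0,0,0,0,0,-2,-1],[0,0,0,0,0,0,-1],[0,0,0,0,0,0,-1]]'
```

```text
t: 12.95
eef_pos: [639.9, 1.6, 78.9]
tcp_rot: [3.141, -0.0, 1.206]
ft_force: [-0.1, -0.6, -0.1]
opening: 0.0
t: 13.35
eef_pos: [640.0, 1.7, 74.2]
tcp_rot: [3.141, -0.0, 1.206]
ft_force: [-1.1, -2.0, 3.7]
opening: 0.006
t: 13.75
eef_pos: [640.1, 1.7, 71.8]
tcp_rot: [3.14, -0.0, 1.206]
ft_force: [-5.4, -1.1, 18.3]
opening: 0.005
t: 14.15
eef_pos: [640.2, 1.7, 69.8]
tcp_rot: [3.139, -0.0, 1.206]
ft_force: [-11.8, -0.6, 36.4]
opening: 0.004
```

Pin a resists like a spring (about 9 N/mm) while the plate is tipped. Next is its diagonal partner c, which should level the plate.

```bash
python3 -m inch '[[0,0,0,0,0,30,-1],[0,0,0,-41,-14,0,-1],[0,0,0,-42,-14,0,-1],[0,0,0,-42,-14,0,-1],[0,0,0,-41,-14,0,-1],[0,0,0,0,0,-8,-1],[0,0,0,0,0,-5,-1],[0,0,0,0,0,-3,-1],[0,0,0,0,0,0,-1],[0,0,0,0,0,0,-1]]'; python3 -m inch '[[0,0,0,0,0,-3,-1],[0,0,0,0,0,-3,-1],[0,0,0,0,0,0,-1],[0,0,0,0,0,0,-1]]'; python3 -m inch '[[0,0,0,0,0,-3,-1],[0,0,0,0,0,-3,-1],[0,0,0,0,0,0,-1],[0,0,0,0,0,0,-1]]'
```

```text
t: 15.15
eef_pos: [475.0, -54.0, 79.7]
tcp_rot: [3.141, -0.0, 1.206]
ft_force: [-0.3, 1.0, -0.6]
opening: 0.008
t: 15.55
eef_pos: [475.0, -54.0, 74.0]
tcp_rot: [3.14, -0.0, 1.206]
ft_force: [2.0, 1.1, 2.9]
opening: 0.006
t: 15.95
eef_pos: [475.0, -54.0, 69.5]
tcp_rot: [3.139, -0.001, 1.206]
ft_force: [-3.7, 2.5, 27.9]
opening: 0.005
```

```bash
python3 -m inch '[[0,0,0,0,0,30,-1],[0,0,0,0,0,20,-1],[0,0,0,36,-18,0,-1],[0,0,0,37,-18,0,-1],[0,0,0,36.5,-19,0,-1],[0,0,0,0,0,0,-1]]'; python3 m.py 2>/dev/null;  python3 - <<'E'
from h import *
c=cam('scene');cv2.imwrite('pics/s3.png',cv2.resize(c['color'][160:310,230:400,::-1],None,fx=4,fy=4))
E
```

```text
t: 16.55
eef_pos: [587.2, -111.0, 117.4]
tcp_rot: [3.139, -0.0, 1.205]
ft_force: [-1.1, 0.0, -0.1]
opening: 0.003
top a 120 74.3; top b 286 431.9; top c 434 583.5; top d 123 83.6; platea 438.8 plateb 514.2 platec 57.5 plated 59.3 
scene a 113 74.6; scene b 365 430.3; scene c 422 572.9; scene d 101 84.3; platea 407.0 plateb 512.9 platec 57.9 plated 59.7
```

View pics/s3.png

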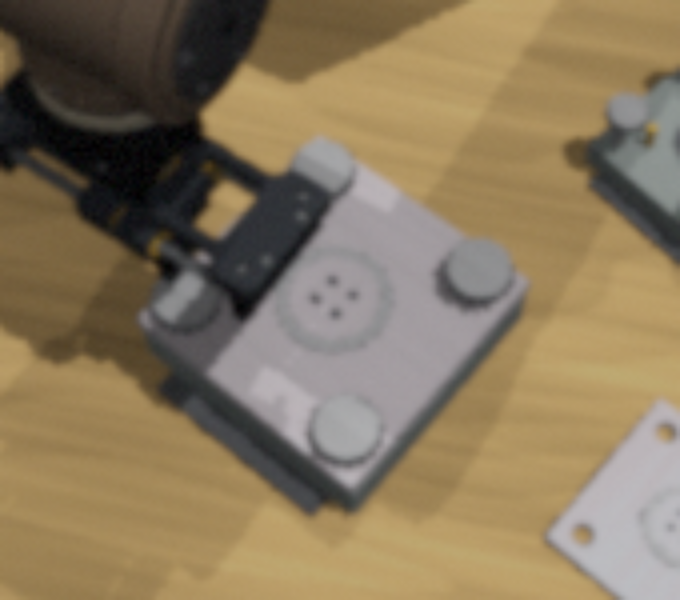

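Pin c held near 70; a is still at 74.5. With the plate more level, I press a again now, so the pair a/c is home before b and d.

```bash
python3 -m inch '[[0,0,0,17,37,0,-1],[0,0,0,18,38,0,-1],[0,0,0,17.5,38,-10,-1],[0,0,0,0,0,-15,-1],[0,0,0,0,0,-10,-1],[0,0,0,0,0,-6,-1],[0,0,0,0,0,0,-1],[0,0,0,0,0,0,-1]]'; python3 -m inch '[[0,0,0,0,0,-3,-1],[0,0,0,0,0,-3,-1],[0,0,0,0,0,0,-1],[0,0,0,0,0,0,-1]]'; python3 -m inch '[[0,0,0,0,0,-2,-1],[0,0,0,0,0,-2,-1],[0,0,0,0,0,0,-1],[0,0,0,0,0,0,-1]]'
```

```text
t: 17.5
eef_pos: [635.8, 3.0, 77.3]
tcp_rot: [3.141, -0.0, 1.205]
ft_force: [-0.1, 0.0, -0.1]
opening: 0.004
t: 17.9
eef_pos: [636.3, 3.2, 71.9]
tcp_rot: [3.14, -0.0, 1.206]
ft_force: [-1.5, -2.4, 5.9]
opening: 0.001
t: 18.3
eef_pos: [636.4, 3.2, 69.5]
tcp_rot: [3.139, -0.0, 1.206]
ft_force: [-5.4, -1.9, 20.2]
opening: 0.006
```

```bash
python3 -m inch '[[0,0,0,0,0,-1.5,-1],[0,0,0,0,0,0,-1],[0,0,0,0,0,0,-1]]';  python3 -m inch '[[0,0,0,0,0,30,-1],[0,0,0,0,0,20,-1],[0,0,0,-18,-37,0,-1],[0,0,0,-18,-37,0,-1],[0,0,0,-17,-38,0,-1],[0,0,0,0,0,0,-1],[0,0,0,0,0,0,-1]]';python3 m.py 2>/dev/null
```

```text
t: 18.6
eef_pos: [636.5, 3.3, 69.3]
tcp_rot: [3.138, -0.001, 1.206]
ft_force: [-10.4, -0.4, 33.4]
opening: 0.005
t: 19.3
eef_pos: [582.9, -109.0, 115.8]
tcp_rot: [3.141, -0.0, 1.204]
ft_force: [0.8, 0.4, -0.5]
opening: 0.004
top a 117 69.3; top b 276 430.5; top c 428 579.7; top d 124 84.1; platea 435.4 plateb 512.4 platec 57.8 plated 55.4 
scene a 110 69.4; scene b 348 429.4; scene c 439 571.6; scene d 102 84.2; platea 407.9 plateb 510.9 platec 57.1 plated 56.3
```

```bash
python3 -m inch '[[0,0,0,-36,18,0,-1],[0,0,0,-36,18,0,-1],[0,0,0,-36.5,19,-10,-1],[0,0,0,0,0,-15,-1],[0,0,0,0,0,-10,-1],[0,0,0,0,0,-6,-1],[0,0,0,0,0,0,-1],[0,0,0,0,0,0,-1]]'; python3 -m inch '[[0,0,0,0,0,-3,-1],[0,0,0,0,0,-2,-1],[0,0,0,0,0,0,-1],[0,0,0,0,0,0,-1]]'; python3 -m inch '[[0,0,0,0,0,-2,-1],[0,0,0,0,0,-1,-1],[0,0,0,0,0,0,-1],[0,0,0,0,0,0,-1]]'
```

```text
t: 20.2
eef_pos: [475.0, -53.2, 74.4]
tcp_rot: [3.142, -0.0, 1.206]
ft_force: [-0.6, 0.2, -0.1]
opening: 0.005
t: 20.6
eef_pos: [475.0, -53.3, 69.8]
tcp_rot: [3.14, -0.0, 1.206]
ft_force: [0.1, -0.3, 4.4]
opening: 0.005
t: 21.0
eef_pos: [475.1, -53.3, 69.1]
tcp_rot: [3.138, -0.0, 1.206]
ft_force: [-8.6, 2.0, 43.8]
opening: 0.007
```

c is at its hard stop at 69.1. Now b, with gentler end steps, then d.

```bash
python3 -m inch '[[0,0,0,0,0,30,-1],[0,0,0,0,0,10,-1],[0,0,0,36,-18,0,-1],[0,0,0,37,-18,0,-1],[0,0,0,36.5,-19,-5,-1],[0,0,0,0,0,-15,-1],[0,0,0,0,0,-4,-1],[0,0,0,0,0,-4,-1],[0,0,0,0,0,0,-1],[0,0,0,0,0,0,-1]]'; python3 -m inch '[[0,0,0,0,0,-3,-1],[0,0,0,0,0,-3,-1],[0,0,0,0,0,0,-1],[0,0,0,0,0,0,-1]]'
```

```text
t: 22.0
eef_pos: [583.1, -107.7, 78.4]
tcp_rot: [-3.14, -0.0, 1.206]
ft_force: [0.8, -0.2, 0.4]
opening: 0.005
t: 22.4
eef_pos: [583.6, -107.8, 72.5]
tcp_rot: [-3.141, -0.0, 1.206]
ft_force: [-0.9, 0.9, 0.7]
opening: 0.0
```

```bash
python3 -m inch '[[0,0,0,0,0,-2,-1],[0,0,0,0,0,-2,-1],[0,0,0,0,0,0,-1],[0,0,0,0,0,0,-1]]'; python3 -m inch '[[0,0,0,0,0,-1,-1],[0,0,0,0,0,-0.5,-1],[0,0,0,0,0,0,-1],[0,0,0,0,0,0,-1]]'
```

```text
t: 22.8
eef_pos: [583.6, -107.9, 69.3]
tcp_rot: [-3.141, -0.0, 1.206]
ft_force: [-4.7, 1.5, 12.6]
opening: 0.004
t: 23.2
eef_pos: [583.7, -107.9, 69.2]
tcp_rot: [3.141, -0.0, 1.206]
ft_force: [-9.3, 2.9, 28.1]
opening: 0.007
```

b is at its stop. Now d, offset (-55, +165).

```bash
python3 -m inch '[[0,0,0,0,0,40,-1],[0,0,0,-13,41,0,-1],[0,0,0,-14,42,0,-1],[0,0,0,-14,41,0,-1],[0,0,0,-14,41,-5,-1],[0,0,0,0,0,-18,-1],[0,0,0,0,0,-4,-1],[0,0,0,0,0,-4,-1],[0,0,0,0,0,0,-1],[0,0,0,0,0,0,-1]]'; python3 -m inch '[[0,0,0,0,0,-3,-1],[0,0,0,0,0,-3,-1],[0,0,0,0,0,0,-1],[0,0,0,0,0,0,-1]]'; python3 -m inch '[[0,0,0,0,0,-1,-1],[0,0,0,0,0,-1,-1],[0,0,0,0,0,0,-1],[0,0,0,0,0,0,-1]]'
```

```text
t: 24.2
eef_pos: [529.2, 56.2, 76.0]
tcp_rot: [3.142, 0.0, 1.205]
ft_force: [0.2, -0.6, 0.3]
opening: 0.006
t: 24.6
eef_pos: [529.2, 56.5, 70.0]
tcp_rot: [3.141, -0.0, 1.205]
ft_force: [-0.1, -1.2, 1.1]
opening: 0.003
t: 25.0
eef_pos: [529.2, 56.5, 69.2]
tcp_rot: [3.14, -0.0, 1.206]
ft_force: [-3.6, -2.2, 18.4]
opening: 0.004
```

Add a little, then retreat clear and measure all four.

```bash
python3 -m inch '[[0,0,0,0,0,-1,-1],[0,0,0,0,0,0,-1],[0,0,0,0,0,0,-1],[0,0,0,0,0,30,-1],[0,0,0,0,0,50,-1],[0,0,0,-20,40,20,-1],[0,0,0,-20,40,0,-1],[0,0,0,-20,45,0,-1],[0,0,0,-20,45,0,-1],[0,0,0,-20,45,0,-1]]'; python3 -m inch '[[0,0,0,-20,45,0,-1],[0,0,0,-20,45,0,-1],[0,0,0,-20,45,0,-1],[0,0,0,0,0,0,-1],[0,0,0,0,0,0,-1],[0,0,0,0,0,0,-1]]'; python3 m.py;python3 - <<'E'
from h import *
c=cam('scene');cv2.imwrite('pics/s4.png',cv2.resize(c['color'][160:310,230:400,::-1],None,fx=4,fy=4))
E
```

```text
t: 26.0
eef_pos: [428.0, 273.3, 167.1]
tcp_rot: [3.141, -0.0, 1.205]
ft_force: [1.3, 0.7, 0.1]
opening: 0.004
t: 26.6
eef_pos: [369.2, 406.1, 166.8]
tcp_rot: [-3.141, 0.0, 1.205]
ft_force: [-0.1, -0.2, 0.8]
opening: 0.004
top a 117 69.1; top b 114 69.0; top c 116 68.7; top d 115 68.8; platea 54.9 plateb 54.4 platec 54.8 plated 54.7 
scene a 113 69.6; scene b 96 69.3; scene c 83 69.2; scene d 93 69.1; platea 55.2 plateb 55.2 platec 55.0 plated 54.9
```

View pics/s4.png

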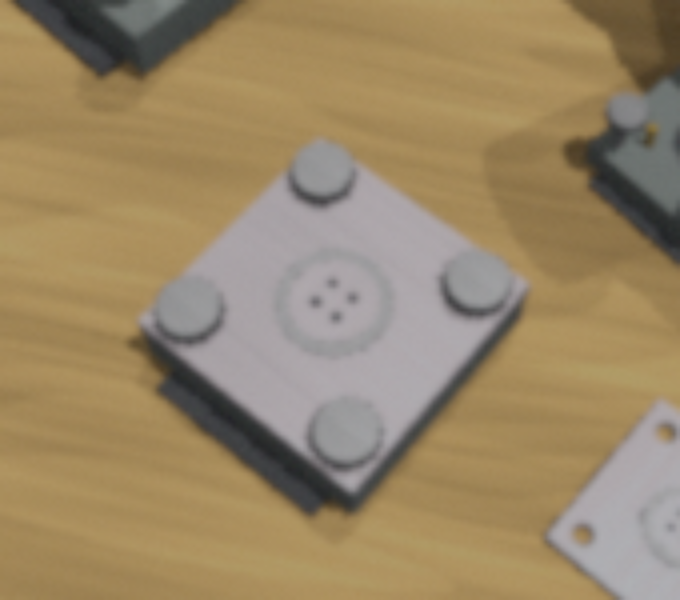

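All four pins are at 69 mm and the plate is level at 55 mm. The arm is clear, so I'm handing in.

```bash
python3 -c "
from cell import ticket
print(ticket.job_done())"
```

```text
the job is handed in; nothing more can be done
None
```

The mould is closed and the plate sits level. The final camera check, from two cameras with the arm clear, put all four pin tops at 68.7–69.6 mm (home is 69). The plate read 54.4–55.2 mm along all four edges (seated is 55). I handed in at about 27 s of the 61 s allowed.

- **Halfway round:** I pushed a, c, b, d in that order, and all four came to about 84 mm. I judged d from the tool height, because the arm hid it from the cameras.
- **Fully home round:** this was not a single clean pass. The first two pushes on a reached only about 69.8 mm and it sprang back to about 74 mm, because the plate was still tipped. The actual sequence was a, a, c, a, c, b, d. The a/c pair was therefore home before I touched b and d, and the crosswise order was kept.
- **Peak force:** the highest reading was about 44 N, on the second push on c. It went through the fingertips, and the wrist limit is 120 N. It is above the 40 N limit for the arm or gripper body; I take the fingertips as not counting towards that one.

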